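# Align the flat-edged disc on the jig

## Robot

A 7-joint arm with a two-finger parallel gripper is mounted at the origin on a cart in front of the work surface, level with it; the furniture and walls round the work are solid. World frame = base frame: x ahead of the robot, y to its left, z up, the work surface at z = 0. Lengths are in mm, angles in rad, forces in N, time in s.
With the tool pointing down it reaches from about 425 to 875 mm from the base axis. Payload 8.4 kg.
Tool frame: the origin (TCP) lies on the centre line of the jaws, within the pads' length; the fingertips stand 19 mm ahead of it and the grasp point (between the pads) is the TCP; z points along the fingers, y is the line along which they close (so a half turn about z gives the same grasp; the last joint's range is limited). The gripper opens to 87 mm and grips with 3 to 60 N. Pads are 19 mm wide; open, the fingers measure 117 mm over their backs; the gripper's body (75 mm by 190 mm) begins 51 mm behind the grasp point.
Start: joints at [1.137, 0.333, 0.04, 1.465, -0.013, 1.343, -0.059], TCP at [213.554, -613.889, 241.546] pointing down, gripper open.
Joint ranges: [-2.58, 2.58], [-0.38, 2.09], [-1.3, 1.39], [0.25, 2.4], [-1.5, 4.64], [0.08, 2.09], [-2.65, 2.65]. Speed limits (rad/s): [2.22, 2.22, 2.79, 2.79, 3.14, 3.14, 3.14].

## Interface

Orientations are given as a unit quaternion [w, x, y, z].
In Python, from cell import telemetry, imaging, arm gives the robot as it stands. The module is installed in compiled form; this text tells all that it offers.
- The arm moves only by the tool creep_tool, called after "Call:" by a JSON object that holds its "name" and its "arguments", one argument or row to a line. Schema: {"type":"object","properties":{"rows":{"type":"object","properties":{"sx":{"type":"array","items":{"type":"number"},"minItems":1,"maxItems":20},"sy":{"type":"array","items":{"type":"number"},"minItems":1,"maxItems":20},"sz":{"type":"array","items":{"type":"number"},"minItems":1,"maxItems":20},"twist":{"type":"array","items":{"type":"number"},"minItems":1,"maxItems":20},"aperture":{"type":"array","items":{"type":"number"},"minItems":1,"maxItems":20}},"additionalProperties":false,"required":["sx","sy","sz","twist","aperture"]},"squeeze":{"type":"number"},"only":{"type":"string"},"quiet":{"type":"boolean"},"lines":{"type":"string"}},"required":["rows"],"additionalProperties":false}. rows is an object with one list for each field, all of the same length, 1 to 20, a row being the entries at one place: sx, sy, sz (the shift in mm), twist (a turn about the tool's z in rad), aperture (the finger opening in mm); each row is the pose to reach, as a shift and turn from the pose commanded when the call began, along the tool's axes at that moment; what a row does not reach only later rows make up. A row lasts 1/10 s, in which the tool goes at most 50 mm and 0.15 rad, less where a joint would pass 70% of its speed; a pose out of reach is approached as far as the arm can. The fingers move at their own pace and stop on an object; squeeze is the grip in N (left out, the last holds). Time passes only in rows, so rows that do not move let the fingers close. The tool returns the time, the measured TCP pose, the force, the opening and the grip force at its end. only (a regular expression) keeps the lines of the reply that match it, lines (a string "A,B") keeps lines A to B, and quiet returns only ok. Input that does not fit is refused with a message, and nothing moves.
- telemetry.get_state(): the state, without advancing time (a new reading comes with each control period).
- imaging.get_image(name): name is "scene" or "top" or "wrist"; returns a dict with "frame" (400x640x3 uint8, blue, green, red), "range_z" (400x640 float32, mm along the optical axis (not along the pixel's ray), 0 where there is no reading), "camera_matrix" (3x3 intrinsics, pixels), "world_to_cam" (4x4, takes a point from world to camera coordinates). Camera axes: x right, y down, z forward; pixel columns grow to the right and rows downward; lengths in mm; the calibration is good to about 2 mm. A picture is of the moment at which its call begins.
- arm.hand_in(): hands the job in; it is judged then, once.
The state is a dict: "t": time; "qpos": joint angles; "qvel": joint speeds; "joint_torque": joint torques, N m; "tool_pos": TCP position; "tool_rot": TCP orientation; "wrist_force": force on the tool from outside, world axes, zero at the start; "wrist_torque": the same for the moment, N m; "opening": finger opening in mm; "finger_force": force on a finger pad.
Only numpy, scipy, OpenCV 4.12 (cv2) and the standard library are available. Lean on these libraries where they do the work, as an engineer would, in place of code of your own. Each camera call takes 0.05 s, during which the arm holds its last target. There are 200 camera calls.

## Task

On the jig lies a rubber-topped steel disc with one flat edge. With the fingertips on its top, turn the disc (keep it lying on the plate) until the flat faces the blue alignment bar, and slide it up so that the flat is pressed home on the bar with about 8 N for a second; then slide it along the bar until its rim is against the red end stop, and let go with the flat still flush on the bar. Feel your way: never bear on the disc, bar or stop with more than 25 N, and leave the things around alone.

Things in the scene. Friction and masses are not known exactly. Their poses are not given: they have to be found in the camera images.
- disc: steel disc (a pack of shims) with one flat edge, loose on the jig's plate: radius 50 mm, too wide to grip; flat edge 40 mm from the centre, 60 mm long, marked by a white line 6 mm inside it. Its thickness differs from pack to pack, 16 to 32 mm, and is not measured. Origin: centre, underside; x axis points square to the flat, z up. 0.15 to 0.26 kg. Its top is black rubber
- disc_flat (a point): middle of the disc's flat edge, 4 mm above its underside. The rubber top grips a fingertip well (friction about 1), the steel slides easily on plate, bar and stop (about 0.1): both fingertips, some 20 mm apart, pressed down on the middle of the disc with 12 to 16 N carry it along as they turn or slide (tips held together slip when they turn). Contacts are hard: 1 mm of travel makes 10 N or more
- jig: jig screwed to the worktop (cannot move): plate 210 x 200 x 12 mm (x, y, z). Origin: centre of its underside, on the worktop; z up; plate top at z = +12 mm. Its x axis points square to the alignment bar and its y axis runs along the bar towards the end stop
- bar: blue alignment bar fixed on the jig, 16 mm thick, 120 mm long, 16 mm high above the plate. Origin: middle of the foot of the face that the disc's flat must lie against (45 mm along x from the jig's origin); same axes as the jig. With the flat home, the disc's centre is 5 mm along x from the jig's origin
- stop: red end stop fixed on the jig, 30 x 14 x 16 mm (x, y, height). Origin: middle of the foot of its face that the disc's rim must touch (60 mm along y and 5 mm along x from the jig's origin); same axes. With flat and rim home, the disc's centre is at x = 5 mm, y = 10 mm from the jig's origin
- rf_adapter0: brass-coloured coax adapter standing on the jig's ledge behind the bar, bystander; origin centre of its underside
- rf_adapter1: silver coax adapter standing on the jig's ledge behind the bar, bystander; origin centre of its underside
- bit_block: orange bit holder, bystander; origin centre of its underside
- board_module: green circuit board module, bystander; origin centre of its underside
- tape_roll: black roll of tape, bystander; origin centre of its underside
Mind the look-alikes: they are no part of the job. Several things have the shape of the disc; the one meant has the colours described above.

How it is judged:
By the outcome, as a careful person would: the job done as asked, in the order asked, and still so for the second after the job is handed in, with the robot touching nothing.
It also fails if it takes over 72 s, if anything falls off the work surface, if the arm or the gripper's body presses on something with over 40 N, if the wrist force passes 120 N, or if a joint passes its speed limit or range.

## Working session

There is one attempt and no reset: what is moved stays moved. The work goes in short steps, Python scripts to look and compute and a tool call to move; the robot and the scene stay as the last step left them, time stands still between calls to the robot, and variables do not carry over. Pictures are saved under pics/ and viewed, at most 10 in all, crops included, and the job is handed in when it is done.

```bash
mkdir -p pics; cat > h.py <<'E'
import numpy as np, cv2
from cell import telemetry, imaging, arm
def grab(n):
    d=imaging.get_image(n); d={k:np.array(v) for k,v in d.items()}; np.savez(f'/tmp/{n}.npz',**d); return d
def ray(d,u,v,z):
    K=d['camera_matrix'];T=d['world_to_cam'];R=T[:3,:3];c=-R.T@T[:3,3]
    r=R.T@np.linalg.inv(K)@np.array([u,v,1.]); return c+r*(z-c[2])/r[2]
def pt(d,u,v):
    K=d['camera_matrix'];T=d['world_to_cam'];z=d['range_z'][int(round(v)),int(round(u))]
    p=np.linalg.inv(K)@np.array([u,v,1.])*z; return T[:3,:3].T@(p-T[:3,3])
E
python3 - <<'E'
from h import *
t=grab('top');s=grab('scene')
cv2.imwrite('pics/a.png',t['frame']);cv2.imwrite('pics/b.png',s['frame'])
st=telemetry.get_state();print({k:np.round(v,3) for k,v in st.items()})
for d in(t,s):print(np.round(d['world_to_cam'],3),d['camera_matrix'])
E
```

```text
{'t': np.float64(0.1), 'qpos': array([ 1.137,  0.334,  0.04 ,  1.466, -0.013,  1.343, -0.058]), 'qvel': array([-0.001,  0.   ,  0.   , -0.003,  0.001,  0.   , -0.001]), 'joint_torque': array([ 4.0000e-03, -6.5781e+01,  1.3400e+00, -4.0470e+01, -6.0000e-02,
        4.1000e-02,  0.0000e+00]), 'tool_pos': array([ 213.439, -613.552,  240.76 ]), 'tool_rot': array([-0.001,  0.986,  0.167, -0.   ]), 'wrist_force': array([-0.284, -0.307, -0.504]), 'wrist_torque': array([0.046, 0.   , 0.042]), 'finger_force': np.float64(0.0), 'opening': np.float64(86.683)}
[[ 6.000000e-03 -1.000000e+00  2.800000e-02 -3.758250e+02]
 [-9.890000e-01 -1.000000e-02 -1.440000e-01  5.806770e+02]
 [ 1.450000e-01 -2.700000e-02 -9.890000e-01  1.132976e+03]
 [ 0.000000e+00  0.000000e+00  0.000000e+00  1.000000e+00]] [[428.43323913   0.         318.32705471]
 [  0.         428.43323913 199.86190606]
 [  0.           0.           1.        ]]
[[-8.61000e-01 -5.08000e-01  1.70000e-02  3.11104e+02]
 [-2.95000e-01  4.71000e-01 -8.31000e-01  3.64208e+02]
 [ 4.14000e-01 -7.21000e-01 -5.56000e-01  6.93909e+02]
 [ 0.00000e+00  0.00000e+00  0.00000e+00  1.00000e+00]] [[487.08842637   0.         318.68897893]
 [  0.         487.08842637 204.07540105]
 [  0.           0.           1.        ]]
```

View pics/a.png

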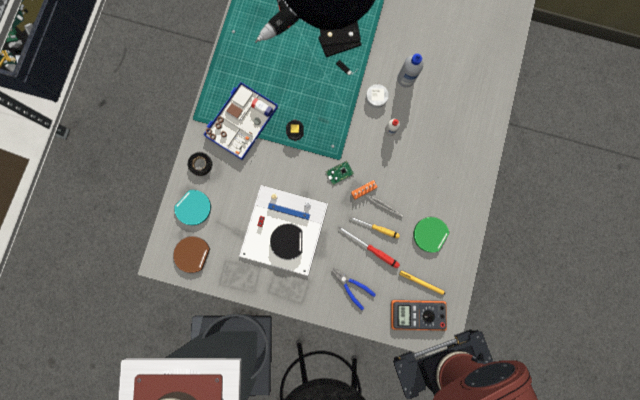

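View pics/b.png

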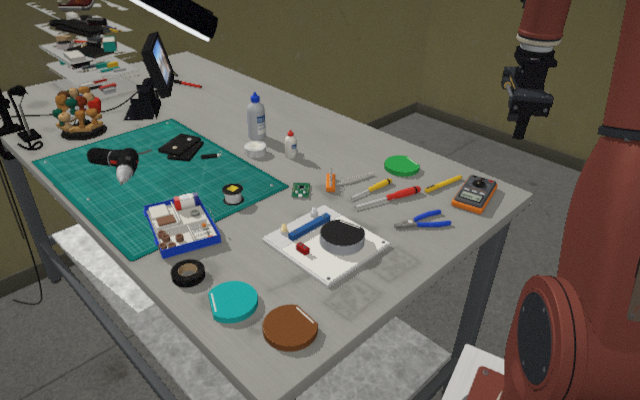

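The top view shows the black disc at (287,240) on the white jig, with the blue bar at (289,211) and the red stop at (262,222). Disc-shaped look-alikes in the top view:
- teal disc (193,208)
- brown disc (191,254)
- green disc (431,235)
- tape roll (200,163)

My choice is the black-topped disc on the jig at (287,240). A close crop will check it.

```bash
cat > m.py <<'E'
from h import *
t=dict(np.load('/tmp/top.npz'));s=dict(np.load('/tmp/scene.npz'))
a=cv2.resize(t['frame'][175:285,225:340],None,fx=5,fy=5,interpolation=cv2.INTER_CUBIC)
b=cv2.resize(s['frame'][195:290,250:400],None,fx=5,fy=5,interpolation=cv2.INTER_CUBIC)
cv2.imwrite('pics/c.png',a);cv2.imwrite('pics/d.png',b)
for n,d,(x0,x1,y0,y1) in(('top',t,(225,340,175,285)),('scene',s,(250,400,195,290))):
    f=d['frame'];hsv=cv2.cvtColor(f,cv2.COLOR_BGR2HSV);roi=np.zeros(f.shape[:2],np.uint8);roi[y0:y1,x0:x1]=1
    H,S,V=cv2.split(hsv)
    for nm,m in(('blue',(H>95)&(H<125)&(S>120)),('red',((H<8)|(H>172))&(S>130)),('black',(V<65)&(S<110))):
        m=(m&(roi>0)).astype(np.uint8)
        c=max(cv2.findContours(m,0,1)[0],key=cv2.contourArea);M=cv2.moments(c)
        u,v=M['m10']/M['m00'],M['m01']/M['m00']
        print(n,nm,round(cv2.contourArea(c)),np.round([u,v],1),'depthpt',np.round(pt(d,u,v),1),cv2.boxPoints(cv2.minAreaRect(c)).round(1).tolist(), cv2.fitEllipse(c))
    for p in ([(255,255),(320,235),(260,200)] if n=='top' else [(290,245),(375,250),(330,265)]):print('plate?',p,np.round(pt(d,*p),1))
E
python3 m.py
```

```text
top blue 122 [288.1 210.9] depthpt [ 554.3 -287.8   30.4] [[267.79998779296875, 207.6999969482422], [269.0, 203.1999969482422], [308.79998779296875, 214.0], [307.6000061035156, 218.5]] ((288.26971435546875, 210.8881378173828), (4.315312385559082, 48.57445526123047), 105.64501190185547)
top red 8 [260.5 221.8] depthpt [ 523.4 -211.8   29.1] [[257.6000061035156, 225.39999389648438], [259.8999938964844, 216.1999969482422], [263.5, 217.10000610351562], [261.20001220703125, 226.3000030517578]] ((260.553955078125, 221.62728881835938), (3.547122001647949, 9.376177787780762), 21.797744750976562)
top black 774 [285.7 241.3] depthpt [ 469.9 -282.7   37.3] [[271.0, 225.0], [300.0, 225.0], [300.0, 258.0], [271.0, 258.0]] ((285.8081970214844, 241.2616729736328), (29.538793563842773, 34.625423431396484), 1.4128296375274658)
plate? (255, 255) [ 432.5 -197.1   11.1]
plate? (320, 235) [ 489.9 -377.7    2.7]
plate? (260, 200) [ 587.1 -206.9    9.8]
scene blue 292 [309.1 226.4] depthpt [ 549.1 -274.9   26.3] [[287.20001220703125, 233.8000030517578], [327.20001220703125, 211.8000030517578], [331.2999877
[... 212 characters left out ...]
1.2 -201.6   23.1] [[294.5, 247.6999969482422], [298.79998779296875, 241.1999969482422], [310.20001220703125, 248.8000030517578], [305.79998779296875, 255.1999969482422]] ((302.41668701171875, 248.65948486328125), (7.70105504989624, 13.12996768951416), 124.66812896728516)
scene black 733 [341.2 233.2] depthpt [ 470.  -280.4   35.2] [[318.0, 238.1999969482422], [326.29998779296875, 215.39999389648438], [365.29998779296875, 229.60000610351562], [357.0, 252.39999389648438]] ((341.0672912597656, 233.12416076660156), (22.695844650268555, 42.64297866821289), 98.99270629882812)
plate? (290, 245) [ 561.4 -214.2    8.7]
plate? (375, 250) [ 392.4 -293.9   11.8]
plate? (330, 265) [ 453.4 -202.6    8.4]
```

View pics/c.png

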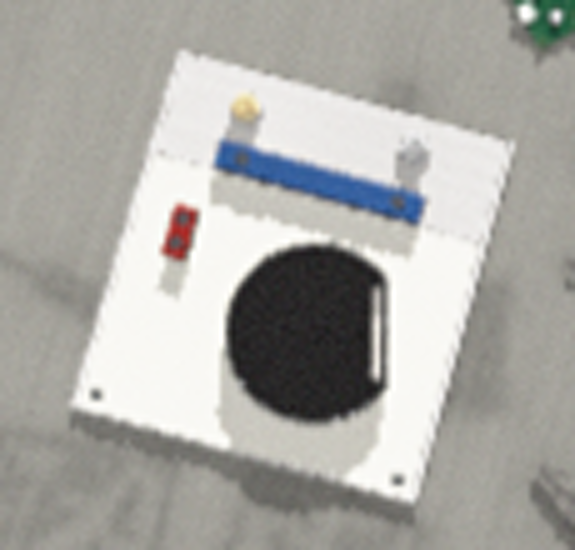

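View pics/d.png

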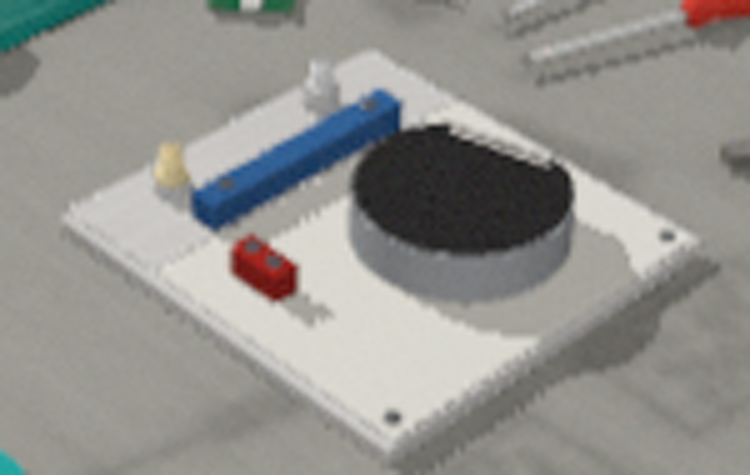

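The crops confirm it: black rubber top, steel side, and a white line on the right at about (300,241) in the top view. The flat faces away from the bar by about a quarter turn. The adapters stand behind the bar, and the stop is at the bar's left end.

```bash
cat > m2.py <<'E'
from h import *
t=dict(np.load('/tmp/top.npz'));s=dict(np.load('/tmp/scene.npz'))
cc=lambda l,o:[((a+.5)/5-.5+o[0],(b+.5)/5-.5+o[1]) for a,b in l]
# plate corners in same order: +x+y, +x-y, -x-y, -x+y
P=cc([(180,52),(515,145),(415,505),(72,408)],(225,175));Q=cc([(65,220),(375,50),(700,240),(390,452)],(250,195))
A=np.array([ray(t,*p,12)[:2] for p in P]);B=np.array([ray(s,*p,12)[:2] for p in Q])
for X in(A,B):
    c=X.mean(0);ex=(X[0]+X[1]-X[2]-X[3]);ey=(X[0]+X[3]-X[1]-X[2])
    print('jig',c.round(1),'yaw',np.arctan2(ex[1],ex[0]).round(4),(np.arctan2(ey[1],ey[0])-np.pi/2).round(4),np.linalg.norm(ex)/2,np.linalg.norm(ey)/2)
def tri(u1,u2):
    rows=[];rh=[]
    for d,(u,v) in((t,u1),(s,u2)):
        c=ray(d,u,v,0);e=ray(d,u,v,100)-c;e/=np.linalg.norm(e);M=np.eye(3)-np.outer(e,e);rows.append(M);rh.append(M@c)
    return np.linalg.lstsq(np.vstack(rows),np.hstack(rh),rcond=None)[0]
# white line ends / disc
W=cc([(378,287),(376,380)],(225,175));Ws=cc([(550,163),(447,130)],(250,195))
for i in range(2):print('line end',tri(W[i],Ws[1-i]).round(1))
# bar top ends
W=cc([(218,142),(425,198)],(225,175));Ws=cc([(385,92),(195,190)],(250,195))
print('bar back corners top',tri(W[0],Ws[1]).round(1),tri(W[1],Ws[0]).round(1))
for n,d in(('t',t),('s',s)):
    f=d['frame'];V=f.max(2);m=np.zeros(V.shape,np.uint8)
    x0,x1,y0,y1=(265,305,220,262) if n=='t' else (318,366,215,255)
    m[y0:y1,x0:x1]=V[y0:y1,x0:x1]<65
    m=cv2.erode(m,np.ones((5,5)));vs,us=np.nonzero(m);zs=[pt(d,u,v) for u,v in zip(us,vs)];zs=np.array(zs);print('disc top z',np.median(zs[:,2]),zs[:,2].std())
    m2=np.zeros(V.shape,np.uint8)
    pl=cv2.fillConvexPoly(m2,np.array(P if n=='t' else Q).astype(np.int32),1);pl=cv2.erode(pl,np.ones((7,7)))
    hs=(f.min(2)>200)&(pl>0);vs,us=np.nonzero(hs);zz=np.array([pt(d,u,v)[2] for u,v in zip(us,vs)]);print('plate z',np.median(zz),len(zz))
E
python3 m2.py
```

```text
jig [ 503.5 -275.8] yaw -0.2652 -0.265 208.57070979120965 197.5614382102614
jig [ 499.8 -266.4] yaw -0.2672 -0.2551 205.40481278451443 197.48764424768245
line end [ 496.7 -321.7   33.9]
line end [ 445.  -321.6   35.5]
bar back corners top [ 576.5 -231.7   25.7] [ 545.9 -347.9   21.6]
disc top z 39.122896036623246 69.09177500298581
plate z 12.552121137977776 2276
disc top z 35.7591071091873 48.99389547015767
plate z 9.18997768781241 1137
```

Call:
{"name": "creep_tool", "arguments": {
  "rows": {"sx": [30,70,110,150,190,230,270,310,335,350,350,350,350],"sy": [-19,-45,-71,-97,-123,-148,-174,-200,-216,-226,-226,-226,-226],"sz": [0,0,0,0,0,10,30,50,70,80,80,80,80],"twist": [0.03,0.07,0.11,0.15,0.19,0.23,0.27,0.31,0.34,0.34,0.34,0.34,0.34],"aperture": [60,40,20,20,20,20,20,20,20,20,20,20,20]},
  "squeeze": 30
}}

```text
t: 1.4
tool_pos: [469.3, -287.0, 162.2]
tool_rot: [0.0, 1.0, -0.004, 0.0]
wrist_force: [0.3, -0.7, -0.4]
opening: 20.3
finger_force: 0.0
```

```bash
cat > w.py <<'E'
from h import *
import sys
w=grab('wrist');cv2.imwrite(sys.argv[1],w['frame']);s=telemetry.get_state();print({k:np.round(s[k],3) for k in('t','qpos','tool_pos','tool_rot','wrist_force','opening')});print(w['world_to_cam'].round(3),w['camera_matrix'])
E
python3 w.py pics/e.png
```

```text
{'t': np.float64(1.45), 'qpos': array([ 0.647,  0.199, -0.202,  1.803,  0.044,  1.142, -1.147]), 'tool_pos': array([ 469.294, -287.076,  162.264]), 'tool_rot': array([ 0.   ,  1.   , -0.004,  0.   ]), 'wrist_force': array([-0.135, -0.391,  0.009]), 'opening': np.float64(19.927)}
[[-6.00000e-03 -1.00000e+00  1.00000e-03 -2.84621e+02]
 [-9.68000e-01  6.00000e-03  2.49000e-01  4.44694e+02]
 [-2.49000e-01  0.00000e+00 -9.68000e-01  4.29890e+02]
 [ 0.00000e+00  0.00000e+00  0.00000e+00  1.00000e+00]] [[288.86036357   0.         317.43934186]
 [  0.         288.86036357 196.55772215]
 [  0.           0.           1.        ]]
```

View pics/e.png

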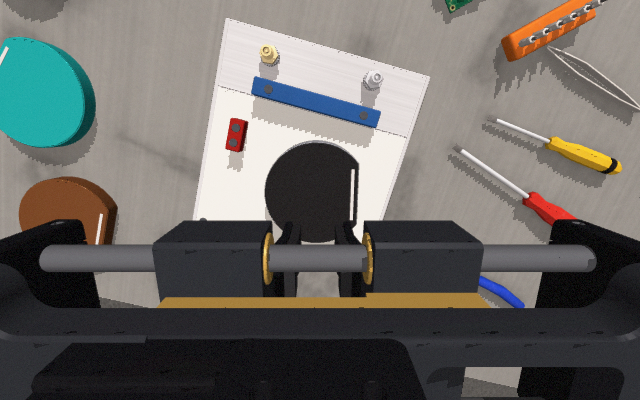

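The wrist view shows the disc at about (312,192), its white line at (353,195), the bar from (253,85) to (379,118), and the stop at (236,135).

```bash
cat > fit.py <<'E'
from h import *
from scipy.optimize import least_squares
import sys
def fit(w,roi,ztop,lroi):
    f=w['frame'];V=f.max(2).astype(int);m=np.zeros(V.shape,np.uint8);x0,x1,y0,y1=roi
    m[y0:y1,x0:x1]=V[y0:y1,x0:x1]<75
    m=cv2.morphologyEx(m,cv2.MORPH_CLOSE,np.ones((7,7)))
    c=max(cv2.findContours(m,0,1)[0],key=cv2.contourArea)[:,0]
    c=c[(c[:,1]<y1-3)]
    wl=np.zeros_like(m);a,b,e,g=lroi;wl[e:g,a:b]=f.min(2)[e:g,a:b]>170
    hull=cv2.fillConvexPoly(np.zeros_like(m),cv2.convexHull(c),1);wl&=cv2.erode(hull,np.ones((3,3)))
    vs,us=np.nonzero(wl);L=np.array([ray(w,u,v,ztop)[:2] for u,v in zip(us,vs)])
    vx,vy,lx,ly=cv2.fitLine(L.astype(np.float32),cv2.DIST_HUBER,0,.01,.01).ravel()
    X=np.array([ray(w,u,v,ztop)[:2] for u,v in c])
    n=np.array([-vy,vx]);l=np.array([lx,ly]);n*=np.sign((l-X.mean(0))@n)
    G=X[(X-l)@n<-6]
    r=least_squares(lambda p:np.hypot(*(G-p[:2]).T)-p[2],[*X.mean(0),50],loss='soft_l1',f_scale=.7).x
    return r,np.arctan2(n[1],n[0]),(l-r[:2])@n,len(us),len(G)
def edges(w,name,roi,z):
    hsv=cv2.cvtColor(w['frame'],cv2.COLOR_BGR2HSV);H,S,V=cv2.split(hsv)
    mm=((H>95)&(H<125)&(S>120)) if name=='b' else (((H<8)|(H>172))&(S>130))
    m=np.zeros(H.shape,np.uint8);x0,x1,y0,y1=roi;m[y0:y1,x0:x1]=mm[y0:y1,x0:x1]
    m=cv2.morphologyEx(m,cv2.MORPH_CLOSE,np.ones((5,5)))
    c=max(cv2.findContours(m,0,1)[0],key=cv2.contourArea)[:,0]
    X=np.array([ray(w,u,v,z)[:2] for u,v in c],np.float32);return cv2.minAreaRect(X),cv2.boxPoints(cv2.minAreaRect(X)).round(1).tolist()
if __name__=='__main__':
    w=dict(np.load('/tmp/wrist.npz'))
    for z in(34,36,38,40,42):print(z,fit(w,(240,375,135,222),z,(335,370,150,235)))
    print(edges(w,'b',(240,390,70,135),28));print(edges(w,'r',(220,255,110,160),28))
    f=w['frame'];V=f.max(2)
    q=[pt(w,u,v)[2] for u in range(290,335,5) for v in range(160,212,5)];print('ztop depth',np.median(q))
    q=[pt(w,u,v)[2] for u in range(215,250,5) for v in range(170,205,5)];print('plate depth',np.median(q))
E
python3 fit.py
```

```text
34 (array([ 468.12235367, -286.06278977,   49.45681374]), np.float32(-1.5828093), np.float64(34.47660888062212), 141, 128)
36 (array([ 468.62184081, -286.07288609,   49.09359588]), np.float32(-1.582824), np.float64(34.22309643280579), 141, 128)
38 (array([ 469.12132937, -286.08298085,   48.73037684]), np.float32(-1.5804619), np.float64(33.96606037819453), 141, 128)
40 (array([ 469.62081947, -286.09307397,   48.36715649]), np.float32(-1.5806025), np.float64(33.712555157595574), 141, 128)
42 (array([ 470.1203111 , -286.10316546,   48.00393484]), np.float32(-1.5807438), np.float64(33.459082179216026), 141, 128)
(((553.7379150390625, -286.581298828125), (118.77989196777344, 15.63566780090332), 74.90515899658203), [[530.7000122070312, -341.8999938964844], [545.7999877929688, -346.0], [576.7999877929688, -231.3000030517578], [561.7000122070312, -227.1999969482422]])
(((524.9490966796875, -210.9711456298828), (16.132137298583984, 30.038909912109375), 74.8976821899414), [[508.29998779296875, -214.8000030517578], [537.2999877929688, -222.6999969482422], [541.5999755859375, -207.10000610351562], [512.5, -199.3000030517578]])
ztop depth 39.18372571018927
plate depth 12.759569228571511
```

Call:
{"name": "creep_tool", "arguments": {
  "rows": {"sx": [0,0,0,0,0,0,0],"sy": [0,0,0,0,0,0,0],"sz": [30,60,80,90,96,96,96],"twist": [0,0,0,0,0,0,0],"aperture": [20,20,20,20,20,20,20]}
}}

```text
t: 2.15
tool_pos: [470.4, -286.0, 66.6]
tool_rot: [0.0, 1.0, -0.003, 0.001]
wrist_force: [0.0, 0.4, 0.6]
opening: 20.1
finger_force: 0.0
```

Call:
{"name": "creep_tool", "arguments": {
  "rows": {"sx": [0,0,0,0,0,0],"sy": [0,0,0,0,0,0],"sz": [1,2,3,4,4,4],"twist": [0,0,0,0,0,0],"aperture": [20,20,20,20,20,20]}
}}

```text
t: 2.75
tool_pos: [469.8, -285.4, 61.5]
tool_rot: [-0.0, 1.0, -0.003, -0.0]
wrist_force: [0.5, 0.6, 0.5]
opening: 20.0
finger_force: 0.0
```

Call:
{"name": "creep_tool", "arguments": {
  "rows": {"sx": [0,0,0,0,0],"sy": [0,0,0,0,0],"sz": [0.5,1,1.5,1.5,1.5],"twist": [0,0,0,0,0],"aperture": [20,20,20,20,20]}
}}

```text
t: 3.25
tool_pos: [469.9, -285.4, 60.0]
tool_rot: [-0.0, 1.0, -0.003, -0.0]
wrist_force: [0.4, 0.4, -1.5]
opening: 20.0
finger_force: 0.0
```

Call:
{"name": "creep_tool", "arguments": {
  "rows": {"sx": [0,0,0,0],"sy": [0,0,0,0],"sz": [0.5,1,1,1],"twist": [0,0,0,0],"aperture": [20,20,20,20]}
}}

```text
t: 3.65
tool_pos: [469.9, -285.4, 59.1]
tool_rot: [-0.0, 1.0, -0.003, 0.0]
wrist_force: [-0.7, 1.1, 0.0]
opening: 19.6
finger_force: 0.0
```

Call:
{"name": "creep_tool", "arguments": {
  "rows": {"sx": [0,0,0,0],"sy": [0,0,0,0],"sz": [0.4,0.8,0.8,0.8],"twist": [0,0,0,0],"aperture": [20,20,20,20]}
}}

```text
t: 4.05
tool_pos: [469.9, -285.4, 58.2]
tool_rot: [-0.0, 1.0, -0.003, -0.0]
wrist_force: [0.2, -0.7, 0.0]
opening: 19.9
finger_force: 0.0
```

Call:
{"name": "creep_tool", "arguments": {
  "rows": {"sx": [0,0,0,0],"sy": [0,0,0,0],"sz": [0.3,0.6,0.6,0.6],"twist": [0,0,0,0],"aperture": [20,20,20,20]}
}}

```text
t: 4.45
tool_pos: [470.3, -285.6, 58.1]
tool_rot: [0.0, 1.0, -0.003, 0.0]
wrist_force: [-0.7, 1.4, 5.8]
opening: 19.5
finger_force: 2.7
```

Call:
{"name": "creep_tool", "arguments": {
  "rows": {"sx": [0,0,0],"sy": [0,0,0],"sz": [0.3,0.6,0.6],"twist": [0,0,0],"aperture": [20,20,20]}
}}

```text
t: 4.75
tool_pos: [470.7, -285.9, 58.1]
tool_rot: [0.0, 1.0, -0.003, 0.001]
wrist_force: [-0.9, 0.4, 9.8]
opening: 20.4
finger_force: 4.7
```

Call:
{"name": "creep_tool", "arguments": {
  "rows": {"sx": [0,0,0],"sy": [0,0,0],"sz": [0.3,0.5,0.5],"twist": [0,0,0],"aperture": [20,20,20]}
}}

```text
t: 5.05
tool_pos: [471.1, -286.1, 58.1]
tool_rot: [0.001, 1.0, -0.003, 0.001]
wrist_force: [-1.0, 1.4, 12.8]
opening: 20.1
finger_force: 6.3
```

Call:
{"name": "creep_tool", "arguments": {
  "rows": {"sx": [0,0,0,0,0,0,0],"sy": [0,0,0,0,0,0,0],"sz": [0,0,0,0,0,0,0],"twist": [-0.05,-0.12,-0.2,-0.28,-0.35,-0.4,-0.4],"aperture": [20,20,20,20,20,20,20]}
}}

```text
t: 5.75
tool_pos: [471.3, -286.2, 58.1]
tool_rot: [0.001, 0.98, 0.197, 0.001]
wrist_force: [0.4, -0.1, 11.4]
opening: 20.0
finger_force: 5.8
```

Call:
{"name": "creep_tool", "arguments": {
  "rows": {"sx": [0,0,0,0,0,0,0,0,0,0,0,0],"sy": [0,0,0,0,0,0,0,0,0,0,0,0],"sz": [0.1,0.2,0.2,0.2,0.2,0.2,0.2,0.2,0.2,0.2,0.2,0.2],"twist": [-0.08,-0.18,-0.28,-0.38,-0.48,-0.58,-0.68,-0.78,-0.87,-0.917,-0.917,-0.917],"aperture": [20,20,20,20,20,20,20,20,20,20,20,20]}
}}

```text
t: 6.95
tool_pos: [471.4, -286.3, 58.1]
tool_rot: [0.002, 0.792, 0.61, 0.001]
wrist_force: [-0.1, 0.6, 13.0]
opening: 19.9
finger_force: 6.6
```

```bash
python3 w.py pics/f.png
```

```text
{'t': np.float64(7.0), 'qpos': array([ 0.82 ,  0.338, -0.412,  1.888,  0.165,  0.945,  0.073]), 'tool_pos': array([ 471.438, -286.316,   58.094]), 'tool_rot': array([0.002, 0.793, 0.61 , 0.001]), 'wrist_force': array([-0.175, -0.834, 13.136]), 'opening': np.float64(19.641)}
[[ 9.67000e-01 -2.55000e-01  4.00000e-03 -5.28165e+02]
 [-2.48000e-01 -9.36000e-01  2.51000e-01 -1.36115e+02]
 [-6.00000e-02 -2.44000e-01 -9.68000e-01  1.70896e+02]
 [ 0.00000e+00  0.00000e+00  0.00000e+00  1.00000e+00]] [[288.86036357   0.         317.43934186]
 [  0.         288.86036357 196.55772215]
 [  0.           0.           1.        ]]
```

View pics/f.png

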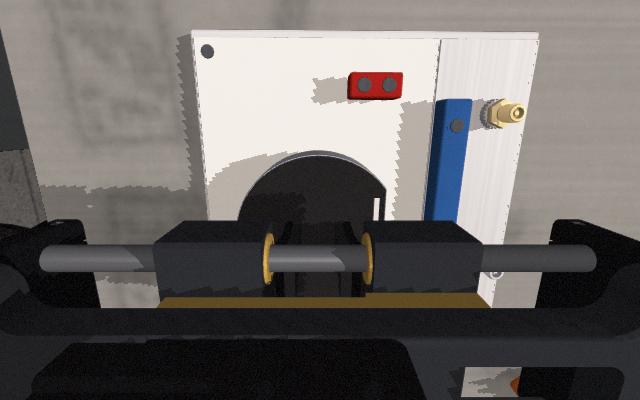

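The disc has turned: the white line is now at (377,208), on the side facing the bar (435–470, 98–220), and the stop is at (376,85). Next I measure the remaining angle and gap.

```bash
python3 - <<'E'
from h import *
from fit import edges
w=dict(np.load('/tmp/wrist.npz'))
f=w['frame'].min(2).astype(float)
# flat edge: first strong dark->bright crossing right of u=370, rows 195..218 ; white line both borders
def line(P,z):
    X=np.array([ray(w,u,v,z)[:2] for u,v in P],np.float32);vx,vy,x,y=cv2.fitLine(X,cv2.DIST_HUBER,0,.01,.01).ravel();s=np.sign(vy);return np.arctan2(-vx*s,vy*s),X.mean(0),(w_res(X,vx,vy,x,y))
def w_res(X,vx,vy,x,y):return np.std((X-[x,y])@[-vy,vx]).round(2)
def cross(r,a,b,th):
    row=f[r,a:b];i=np.nonzero((row[:-1]<th)&(row[1:]>=th))[0]
    return None if not len(i) else a+i[0]+(th-row[i[0]])/(row[i[0]+1]-row[i[0]])
P=[(cross(v,379,400,100),v) for v in range(194,219)];P=[p for p in P if p[0]];print('flat edge',line(P,39),len(P),P[0],P[-1])
P=[(cross(v,366,382,100),v) for v in range(200,219)];P=[p for p in P if p[0]];print('white left',line(P,39),len(P))
hs=cv2.cvtColor(w['frame'],cv2.COLOR_BGR2HSV);m=((hs[...,0]>95)&(hs[...,0]<125)&(hs[...,1]>120))
P=[(425+np.nonzero(m[v,425:480])[0][0],v) for v in range(104,215)]
print('bar front (z28)',line(P,28))
print(edges(w,'r',(340,410,65,105),28))
t=grab('top')
E
python3 - <<'E'
from h import *
t=dict(np.load('/tmp/top.npz'));cv2.imwrite('pics/g.png',cv2.resize(t['frame'][175:285,225:340],None,fx=5,fy=5,interpolation=cv2.INTER_CUBIC))
E
```

```text
flat edge (np.float32(-0.26485854), array([ 513.80457, -276.89746], dtype=float32), np.float32(0.05)) 25 (np.float64(385.3059701492537), 194) (np.float64(383.5833333333333), 218)
white left (np.float32(-0.25552902), array([ 506.95795, -276.97668], dtype=float32), np.float32(0.05)) 19
bar front (z28) (np.float32(-0.26245588), array([ 547.93835, -259.3228 ], dtype=float32), np.float32(0.17))
(((524.320068359375, -209.66566467285156), (14.342541694641113, 30.452850341796875), 75.2553482055664), [[507.79998779296875, -212.6999969482422], [537.2000122070312, -220.5], [540.9000244140625, -206.60000610351562], [511.3999938964844, -198.89999389648438]])
```

Flat and bar agree to within about 3 mrad. The gap is about 28.5 mm, and the slide to the stop is about 31 mm. Sliding up to the bar now (tool +y).

Call:
{"name": "creep_tool", "arguments": {
  "rows": {"sx": [0,0,0,0,0,0],"sy": [1,3,6,9,12,12],"sz": [0,0,0,0,0,0],"twist": [0,0,0,0,0,0],"aperture": [20,20,20,20,20,20]}
}}

```text
t: 7.65
tool_pos: [483.3, -289.4, 58.1]
tool_rot: [0.002, 0.792, 0.61, 0.001]
wrist_force: [0.7, -0.1, 14.0]
opening: 20.4
finger_force: 6.2
```

Call:
{"name": "creep_tool", "arguments": {
  "rows": {"sx": [0,0,0,0,0,0,0],"sy": [2,5,8,10,11,11,11],"sz": [0,0,0,0,0,0,0],"twist": [0,0,0,0,0,0,0],"aperture": [20,20,20,20,20,20,20]}
}}

```text
t: 8.35
tool_pos: [493.6, -292.1, 58.1]
tool_rot: [0.002, 0.793, 0.61, 0.001]
wrist_force: [0.2, 0.2, 12.3]
opening: 20.3
finger_force: 6.5
```

Call:
{"name": "creep_tool", "arguments": {
  "rows": {"sx": [0,0,0,0,0],"sy": [1,2,3,3,3],"sz": [0.05,0.1,0.1,0.1,0.1],"twist": [0,0,0,0,0],"aperture": [20,20,20,20,20]}
}}

```text
t: 8.85
tool_pos: [496.5, -292.8, 58.1]
tool_rot: [0.002, 0.793, 0.61, 0.001]
wrist_force: [-0.3, -1.2, 14.1]
opening: 20.0
finger_force: 6.9
```

Call:
{"name": "creep_tool", "arguments": {
  "rows": {"sx": [0,0,0,0],"sy": [0.5,1,1,1],"sz": [0,0,0,0],"twist": [0,0,0,0],"aperture": [20,20,20,20]}
}}

```text
t: 9.25
tool_pos: [497.4, -293.1, 58.1]
tool_rot: [0.002, 0.793, 0.61, 0.001]
wrist_force: [-0.6, 0.7, 13.9]
opening: 20.0
finger_force: 7.1
```

Call:
{"name": "creep_tool", "arguments": {
  "rows": {"sx": [0,0,0],"sy": [0.5,0.5,0.5],"sz": [0,0,0],"twist": [0,0,0],"aperture": [20,20,20]}
}}

```text
t: 9.55
tool_pos: [497.8, -293.2, 58.1]
tool_rot: [0.002, 0.793, 0.61, 0.001]
wrist_force: [-0.8, 0.4, 14.0]
opening: 20.3
finger_force: 7.1
```

Call:
{"name": "creep_tool", "arguments": {
  "rows": {"sx": [0,0,0],"sy": [0.5,0.5,0.5],"sz": [0,0,0],"twist": [0,0,0],"aperture": [20,20,20]}
}}

```text
t: 9.85
tool_pos: [498.3, -293.4, 58.1]
tool_rot: [0.002, 0.793, 0.61, 0.001]
wrist_force: [-1.7, 0.4, 13.3]
opening: 20.0
finger_force: 7.1
```

Call:
{"name": "creep_tool", "arguments": {
  "rows": {"sx": [0,0,0],"sy": [0.4,0.4,0.4],"sz": [0,0,0],"twist": [0,0,0],"aperture": [20,20,20]}
}}

```text
t: 10.15
tool_pos: [498.7, -293.5, 58.1]
tool_rot: [0.002, 0.793, 0.61, 0.001]
wrist_force: [-0.5, 0.8, 15.1]
opening: 20.1
finger_force: 7.2
```

Call:
{"name": "creep_tool", "arguments": {
  "rows": {"sx": [0,0,0],"sy": [0.4,0.4,0.4],"sz": [0,0,0],"twist": [0,0,0],"aperture": [20,20,20]}
}}

```text
t: 10.45
tool_pos: [499.1, -293.6, 58.1]
tool_rot: [0.002, 0.793, 0.61, 0.001]
wrist_force: [-1.1, 0.4, 13.7]
opening: 20.4
finger_force: 7.2
```

Call:
{"name": "creep_tool", "arguments": {
  "rows": {"sx": [0,0,0],"sy": [0.4,0.4,0.4],"sz": [0,0,0],"twist": [0,0,0],"aperture": [20,20,20]}
}}

```text
t: 10.75
tool_pos: [499.5, -293.7, 58.1]
tool_rot: [0.002, 0.793, 0.61, 0.001]
wrist_force: [-1.6, 0.5, 14.2]
opening: 19.9
finger_force: 7.2
```

Call:
{"name": "creep_tool", "arguments": {
  "rows": {"sx": [0,0,0],"sy": [0.5,0.5,0.5],"sz": [0,0,0],"twist": [0,0,0],"aperture": [20,20,20]}
}}

```text
t: 11.05
tool_pos: [500.0, -293.8, 58.1]
tool_rot: [0.002, 0.793, 0.61, 0.001]
wrist_force: [-1.2, -0.3, 13.6]
opening: 19.9
finger_force: 7.1
```

Call:
{"name": "creep_tool", "arguments": {
  "rows": {"sx": [0,0,0],"sy": [0.5,0.5,0.5],"sz": [0,0,0],"twist": [0,0,0],"aperture": [20,20,20]}
}}

```text
t: 11.35
tool_pos: [500.4, -293.9, 58.1]
tool_rot: [0.002, 0.793, 0.61, 0.001]
wrist_force: [-0.5, -0.0, 14.5]
opening: 20.0
finger_force: 7.1
```

Call:
{"name": "creep_tool", "arguments": {
  "rows": {"sx": [0,0,0],"sy": [0.5,0.5,0.5],"sz": [0,0,0],"twist": [0,0,0],"aperture": [20,20,20]}
}}

```text
t: 11.65
tool_pos: [500.9, -294.1, 58.1]
tool_rot: [0.002, 0.793, 0.61, 0.001]
wrist_force: [-1.5, 0.4, 13.6]
opening: 19.9
finger_force: 7.1
```

```bash
python3 w.py pics/k.png | head -1; python3 - <<'E'
import cv2;f=cv2.imread('pics/k.png');cv2.imwrite('pics/l.png',cv2.resize(f[60:225,230:520],None,fx=2.7,fy=2.7,interpolation=cv2.INTER_CUBIC))
E
```

```text
{'t': np.float64(11.7), 'qpos': array([ 0.793,  0.39 , -0.406,  1.817,  0.184,  0.968,  0.051]), 'tool_pos': array([ 500.928, -294.09 ,   58.102]), 'tool_rot': array([0.002, 0.793, 0.61 , 0.001]), 'wrist_force': array([-0.864, -0.963, 12.946]), 'opening': np.float64(20.056)}
```

View pics/l.png

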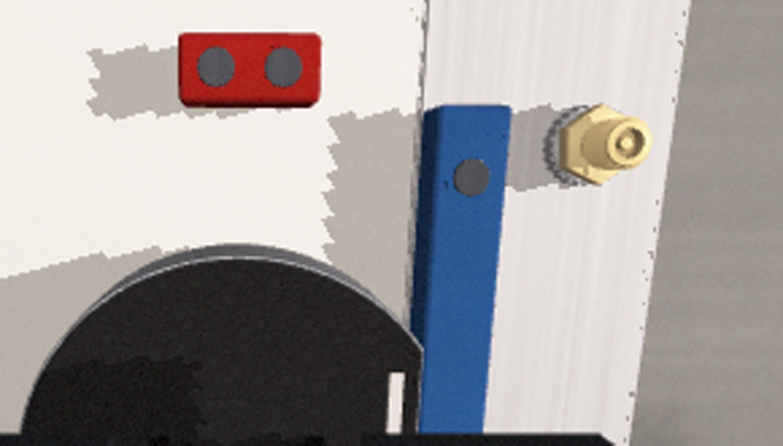

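The crop shows the flat edge, at about (420,390) in the crop, almost at the bar's front face. Going on in small steps.

Call:
{"name": "creep_tool", "arguments": {
  "rows": {"sx": [0,0,0],"sy": [0.4,0.4,0.4],"sz": [0,0,0],"twist": [0,0,0],"aperture": [20,20,20]}
}}

```text
t: 12.0
tool_pos: [501.3, -294.2, 58.1]
tool_rot: [0.002, 0.793, 0.61, 0.001]
wrist_force: [-1.8, 0.5, 14.3]
opening: 20.1
finger_force: 7.1
```

Call:
{"name": "creep_tool", "arguments": {
  "rows": {"sx": [0,0,0],"sy": [0.4,0.4,0.4],"sz": [0,0,0],"twist": [0,0,0],"aperture": [20,20,20]}
}}

```text
t: 12.3
tool_pos: [501.7, -294.3, 58.1]
tool_rot: [0.002, 0.793, 0.61, 0.001]
wrist_force: [-1.0, 0.1, 14.4]
opening: 19.8
finger_force: 7.1
```

Call:
{"name": "creep_tool", "arguments": {
  "rows": {"sx": [0,0,0],"sy": [0.4,0.4,0.4],"sz": [0,0,0],"twist": [0,0,0],"aperture": [20,20,20]}
}}

```text
t: 12.6
tool_pos: [502.1, -294.4, 58.1]
tool_rot: [0.002, 0.793, 0.61, 0.001]
wrist_force: [-2.3, 0.2, 14.0]
opening: 19.9
finger_force: 7.1
```

Call:
{"name": "creep_tool", "arguments": {
  "rows": {"sx": [0,0,0],"sy": [0.3,0.3,0.3],"sz": [0,0,0],"twist": [0,0,0],"aperture": [20,20,20]}
}}

```text
t: 12.9
tool_pos: [502.3, -294.5, 58.1]
tool_rot: [0.002, 0.793, 0.61, 0.001]
wrist_force: [-1.5, -0.2, 13.7]
opening: 19.8
finger_force: 7.2
```

Call:
{"name": "creep_tool", "arguments": {
  "rows": {"sx": [0,0,0],"sy": [0.3,0.3,0.3],"sz": [0,0,0],"twist": [0,0,0],"aperture": [20,20,20]}
}}

```text
t: 13.2
tool_pos: [502.6, -294.5, 58.1]
tool_rot: [0.002, 0.793, 0.61, 0.001]
wrist_force: [-0.3, -0.2, 14.2]
opening: 19.9
finger_force: 7.2
```

Call:
{"name": "creep_tool", "arguments": {
  "rows": {"sx": [0,0,0],"sy": [0.3,0.3,0.3],"sz": [0,0,0],"twist": [0,0,0],"aperture": [20,20,20]}
}}

```text
t: 13.5
tool_pos: [502.7, -294.5, 58.1]
tool_rot: [0.001, 0.793, 0.61, 0.0]
wrist_force: [-2.6, 0.6, 15.0]
opening: 20.1
finger_force: 7.6
```

Call:
{"name": "creep_tool", "arguments": {
  "rows": {"sx": [0,0,0],"sy": [0.3,0.3,0.3],"sz": [0,0,0],"twist": [0,0,0],"aperture": [20,20,20]}
}}

```text
t: 13.8
tool_pos: [502.7, -294.6, 58.1]
tool_rot: [0.001, 0.793, 0.61, 0.0]
wrist_force: [-3.5, 1.2, 16.8]
opening: 19.7
finger_force: 8.2
```

Call:
{"name": "creep_tool", "arguments": {
  "rows": {"sx": [0,0,0],"sy": [0.3,0.3,0.3],"sz": [0,0,0],"twist": [0,0,0],"aperture": [20,20,20]}
}}

```text
t: 14.1
tool_pos: [502.8, -294.6, 58.1]
tool_rot: [0.001, 0.793, 0.61, 0.0]
wrist_force: [-5.2, 2.0, 17.5]
opening: 20.1
finger_force: 8.8
```

Call:
{"name": "creep_tool", "arguments": {
  "rows": {"sx": [0,0,0],"sy": [0.3,0.4,0.4],"sz": [-0.2,-0.2,-0.2],"twist": [0,0,0],"aperture": [20,20,20]}
}}

```text
t: 14.4
tool_pos: [502.8, -294.6, 58.1]
tool_rot: [0.001, 0.793, 0.61, -0.0]
wrist_force: [-5.9, 1.8, 17.1]
opening: 19.8
finger_force: 8.7
```

Call:
{"name": "creep_tool", "arguments": {
  "rows": {"sx": [0,0,0],"sy": [0.2,0.3,0.3],"sz": [0,-0.1,-0.1],"twist": [0,0,0],"aperture": [20,20,20]}
}}

```text
t: 14.7
tool_pos: [502.9, -294.6, 58.1]
tool_rot: [0.0, 0.793, 0.61, -0.0]
wrist_force: [-5.4, 1.8, 17.3]
opening: 19.9
finger_force: 8.8
```

Call:
{"name": "creep_tool", "arguments": {
  "rows": {"sx": [0,0,0],"sy": [0.3,0.3,0.3],"sz": [0,0,0],"twist": [0,0,0],"aperture": [20,20,20]}
}}

```text
t: 15.0
tool_pos: [502.9, -294.6, 58.1]
tool_rot: [0.0, 0.793, 0.61, -0.0]
wrist_force: [-7.3, 2.8, 18.3]
opening: 20.0
finger_force: 9.4
```

Call:
{"name": "creep_tool", "arguments": {
  "rows": {"sx": [0,0,0],"sy": [0.3,0.3,0.3],"sz": [0,0,0],"twist": [0,0,0],"aperture": [20,20,20]}
}}

```text
t: 15.3
tool_pos: [502.9, -294.6, 58.1]
tool_rot: [-0.0, 0.793, 0.61, -0.001]
wrist_force: [-8.8, 2.7, 19.7]
opening: 20.1
finger_force: 10.0
```

Net lateral is now about 9.2 N, of which plate friction takes about 1.5–2 N. A touch more push, then I hold for over a second.

Call:
{"name": "creep_tool", "arguments": {
  "rows": {"sx": [0,0,0,0,0,0,0],"sy": [0.15,0.15,0.15,0.15,0.15,0.15,0.15],"sz": [-0.1,-0.1,-0.1,-0.1,-0.1,-0.1,-0.1],"twist": [0,0,0,0,0,0,0],"aperture": [20,20,20,20,20,20,20]}
}}

```text
t: 16.0
tool_pos: [502.9, -294.6, 58.1]
tool_rot: [-0.0, 0.793, 0.61, -0.001]
wrist_force: [-8.5, 2.9, 18.7]
opening: 19.8
finger_force: 9.8
```

Call:
{"name": "creep_tool", "arguments": {
  "rows": {"sx": [0,0,0,0,0,0,0,0],"sy": [0,0,0,0,0,0,0,0],"sz": [0,0,0,0,0,0,0,0],"twist": [0,0,0,0,0,0,0,0],"aperture": [20,20,20,20,20,20,20,20]}
}}

```text
t: 16.8
tool_pos: [502.9, -294.6, 58.1]
tool_rot: [-0.0, 0.793, 0.61, -0.001]
wrist_force: [-9.8, 2.8, 19.4]
opening: 20.0
finger_force: 9.8
```

Call:
{"name": "creep_tool", "arguments": {
  "rows": {"sx": [0,0,0,1,3,5,7,8,8],"sy": [-0.5,-0.8,-0.8,-0.8,-0.8,-0.8,-0.8,-0.8,-0.8],"sz": [0,0,0,0,0,0,0,0,0],"twist": [0,0,0,0,0,0,0,0,0],"aperture": [20,20,20,20,20,20,20,20,20]}
}}

```text
t: 17.7
tool_pos: [504.8, -287.3, 58.1]
tool_rot: [0.001, 0.793, 0.61, -0.0]
wrist_force: [-5.9, 0.2, 15.8]
opening: 19.9
finger_force: 8.0
```

Call:
{"name": "creep_tool", "arguments": {
  "rows": {"sx": [2,4,6,8,10,12,14,15,15,15],"sy": [0,0,0,0,0,0,0,0,0,0],"sz": [0,0,0,0,0,0,0,0,0,0],"twist": [0,0,0,0,0,0,0,0,0,0],"aperture": [20,20,20,20,20,20,20,20,20,20]}
}}

```text
t: 18.7
tool_pos: [508.8, -272.7, 58.1]
tool_rot: [0.001, 0.793, 0.61, -0.0]
wrist_force: [-5.7, 1.2, 15.7]
opening: 20.0
finger_force: 7.9
```

Call:
{"name": "creep_tool", "arguments": {
  "rows": {"sx": [1,2,3,4,4,4],"sy": [0,0,0,0,0,0],"sz": [0,0,0,0,0,0],"twist": [0,0,0,0,0,0],"aperture": [20,20,20,20,20,20]}
}}

```text
t: 19.3
tool_pos: [509.8, -269.0, 58.1]
tool_rot: [0.001, 0.793, 0.61, -0.0]
wrist_force: [-5.2, -0.3, 14.6]
opening: 19.9
finger_force: 7.9
```

Call:
{"name": "creep_tool", "arguments": {
  "rows": {"sx": [0.5,1,1,1],"sy": [0,0,0,0],"sz": [0,0,0,0],"twist": [0,0,0,0],"aperture": [20,20,20,20]}
}}

```text
t: 19.7
tool_pos: [510.0, -268.1, 58.1]
tool_rot: [0.001, 0.793, 0.61, -0.0]
wrist_force: [-5.3, -0.8, 15.7]
opening: 19.8
finger_force: 7.8
```

```bash
python3 w.py pics/m.png | head -1; python3 - <<'E'
import cv2;f=cv2.imread('pics/m.png');cv2.imwrite('pics/n.png',cv2.resize(f[60:225,230:520],None,fx=2.7,fy=2.7,interpolation=cv2.INTER_CUBIC))
E
```

```text
{'t': np.float64(19.75), 'qpos': array([ 7.550e-01,  3.850e-01, -4.170e-01,  1.826e+00,  1.870e-01,
```

View pics/n.png

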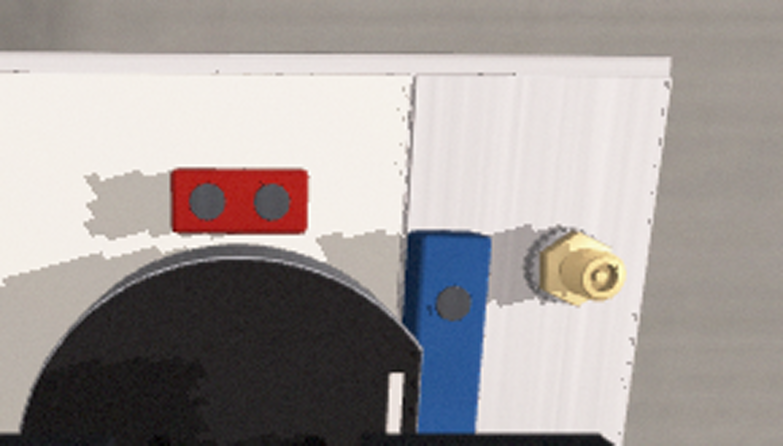

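The rim, at about (235,246) in the crop, is roughly 3 mm short of the stop face (240,235). The flat is flush on the bar.

Call:
{"name": "creep_tool", "arguments": {
  "rows": {"sx": [0.5,1,1,1],"sy": [0,0,0,0],"sz": [0,0,0,0],"twist": [0,0,0,0],"aperture": [20,20,20,20]}
}}

```text
t: 20.15
tool_pos: [510.3, -267.1, 58.1]
tool_rot: [0.001, 0.793, 0.61, -0.0]
wrist_force: [-5.2, -1.6, 15.9]
opening: 19.7
finger_force: 7.8
```

Call:
{"name": "creep_tool", "arguments": {
  "rows": {"sx": [0.4,0.8,0.8,0.8],"sy": [0,0,0,0],"sz": [0,0,0,0],"twist": [0,0,0,0],"aperture": [20,20,20,20]}
}}

```text
t: 20.55
tool_pos: [510.5, -266.4, 58.1]
tool_rot: [0.001, 0.793, 0.61, -0.0]
wrist_force: [-5.9, -0.4, 15.2]
opening: 20.0
finger_force: 7.8
```

Call:
{"name": "creep_tool", "arguments": {
  "rows": {"sx": [0.4,0.4,0.4],"sy": [0,0,0],"sz": [0,0,0],"twist": [0,0,0],"aperture": [20,20,20]}
}}

```text
t: 20.85
tool_pos: [510.6, -266.0, 58.1]
tool_rot: [0.001, 0.793, 0.61, -0.0]
wrist_force: [-4.3, -1.0, 16.0]
opening: 20.1
finger_force: 7.8
```

Call:
{"name": "creep_tool", "arguments": {
  "rows": {"sx": [0.4,0.4,0.4],"sy": [0,0,0],"sz": [0,0,0],"twist": [0,0,0],"aperture": [20,20,20]}
}}

```text
t: 21.15
tool_pos: [510.7, -265.6, 58.1]
tool_rot: [0.001, 0.793, 0.61, -0.0]
wrist_force: [-5.7, -0.1, 15.7]
opening: 20.0
finger_force: 7.8
```

Call:
{"name": "creep_tool", "arguments": {
  "rows": {"sx": [0.4,0.4,0.4],"sy": [0,0,0],"sz": [0,0,0],"twist": [0,0,0],"aperture": [20,20,20]}
}}

```text
t: 21.45
tool_pos: [510.8, -265.2, 58.1]
tool_rot: [0.001, 0.793, 0.61, -0.0]
wrist_force: [-5.5, -1.0, 15.8]
opening: 20.0
finger_force: 7.8
```

Call:
{"name": "creep_tool", "arguments": {
  "rows": {"sx": [0.4,0.4,0.4],"sy": [0,0,0],"sz": [0,0,0],"twist": [0,0,0],"aperture": [20,20,20]}
}}

```text
t: 21.75
tool_pos: [510.9, -264.8, 58.1]
tool_rot: [0.001, 0.793, 0.61, -0.0]
wrist_force: [-4.9, -0.7, 15.7]
opening: 19.5
finger_force: 7.8
```

Call:
{"name": "creep_tool", "arguments": {
  "rows": {"sx": [0.4,0.4,0.4],"sy": [0,0,0],"sz": [0,0,0],"twist": [0,0,0],"aperture": [20,20,20]}
}}

```text
t: 22.05
tool_pos: [511.0, -264.4, 58.1]
tool_rot: [0.001, 0.793, 0.61, -0.0]
wrist_force: [-5.2, -0.9, 16.1]
opening: 20.2
finger_force: 7.8
```

Call:
{"name": "creep_tool", "arguments": {
  "rows": {"sx": [0.4,0.4,0.4],"sy": [0,0,0],"sz": [0,0,0],"twist": [0,0,0],"aperture": [20,20,20]}
}}

```text
t: 22.35
tool_pos: [511.1, -264.2, 58.1]
tool_rot: [0.001, 0.793, 0.61, -0.0]
wrist_force: [-5.8, -0.7, 15.3]
opening: 20.1
finger_force: 7.7
```

Call:
{"name": "creep_tool", "arguments": {
  "rows": {"sx": [0.4,0.4,0.4],"sy": [0,0,0],"sz": [0,0,0],"twist": [0,0,0],"aperture": [20,20,20]}
}}

```text
t: 22.65
tool_pos: [511.1, -264.2, 58.1]
tool_rot: [0.001, 0.793, 0.609, -0.001]
wrist_force: [-6.1, -2.5, 15.1]
opening: 20.3
finger_force: 7.6
```

Call:
{"name": "creep_tool", "arguments": {
  "rows": {"sx": [0.4,0.4,0.4],"sy": [0,0,0],"sz": [0,0,0],"twist": [0,0,0],"aperture": [20,20,20]}
}}

```text
t: 22.95
tool_pos: [511.1, -264.1, 58.1]
tool_rot: [0.001, 0.793, 0.609, -0.001]
wrist_force: [-6.0, -3.3, 14.4]
opening: 20.1
finger_force: 7.5
```

The rim is against the stop (extra force of about 3 N) with the flat pressed on the bar. I'll unload gradually, keeping a slight bias towards the bar.

Call:
{"name": "creep_tool", "arguments": {
  "rows": {"sx": [0.1,0.1,0.1,0.1],"sy": [0,0,0,0],"sz": [-0.2,-0.4,-0.4,-0.4],"twist": [0,0,0,0],"aperture": [20,20,20,20]}
}}

```text
t: 23.35
tool_pos: [511.1, -264.1, 58.1]
tool_rot: [0.001, 0.793, 0.609, -0.001]
wrist_force: [-3.9, -4.2, 10.5]
opening: 19.9
finger_force: 5.5
```

Call:
{"name": "creep_tool", "arguments": {
  "rows": {"sx": [-0.1,-0.2,-0.2,-0.2],"sy": [0.15,0.25,0.25,0.25],"sz": [-0.2,-0.4,-0.4,-0.4],"twist": [0,0,0,0],"aperture": [20,20,20,20]}
}}

```text
t: 23.75
tool_pos: [511.1, -264.1, 58.1]
tool_rot: [0.001, 0.793, 0.609, -0.001]
wrist_force: [-4.2, -2.6, 6.9]
opening: 20.1
finger_force: 4.1
```

Call:
{"name": "creep_tool", "arguments": {
  "rows": {"sx": [-0.1,-0.2,-0.2,-0.2],"sy": [-0.05,-0.1,-0.1,-0.1],"sz": [-0.15,-0.3,-0.3,-0.3],"twist": [0,0,0,0],"aperture": [20,20,20,20]}
}}

```text
t: 24.15
tool_pos: [511.1, -264.0, 58.2]
tool_rot: [0.001, 0.793, 0.609, -0.0]
wrist_force: [-2.0, -4.6, 5.3]
opening: 20.0
finger_force: 3.0
```

Call:
{"name": "creep_tool", "arguments": {
  "rows": {"sx": [-0.2,-0.2,-0.2],"sy": [0.25,0.25,0.25],"sz": [-0.1,-0.2,-0.2],"twist": [0,0,0],"aperture": [20,20,20]}
}}

```text
t: 24.45
tool_pos: [511.3, -263.7, 58.2]
tool_rot: [0.0, 0.793, 0.61, -0.0]
wrist_force: [-0.8, -4.4, 6.1]
opening: 20.3
finger_force: 2.7
```

Call:
{"name": "creep_tool", "arguments": {
  "rows": {"sx": [0,0,0,0,0,0,0,0,0],"sy": [0.3,0.6,0.6,0.6,0.6,0.6,0.6,0.6,0.6],"sz": [-0.3,-5,-12,-30,-60,-90,-100,-100,-100],"twist": [0,0,0,0,0,0,0,0,0],"aperture": [20,20,20,20,20,20,20,20,20]}
}}

```text
t: 25.35
tool_pos: [511.6, -262.7, 157.0]
tool_rot: [-0.001, 0.792, 0.61, -0.0]
wrist_force: [0.2, 0.2, -0.5]
opening: 20.2
finger_force: 0.0
```

```bash
python3 w.py pics/o.png |head -3; python3 - <<'E'
from h import *
grab('top');grab('scene')
E
```

```text
{'t': np.float64(25.4), 'qpos': array([ 0.772,  0.278, -0.439,  1.738,  0.127,  1.156,  0.037]), 'tool_pos': array([ 511.346, -262.579,  156.551]), 'tool_rot': array([-0.001,  0.792,  0.61 , -0.   ]), 'wrist_force': array([-0.435,  0.253, -0.457]), 'opening': np.float64(20.163)}
[[ 9.67000e-01 -2.55000e-01 -1.00000e-03 -5.60679e+02]
 [-2.46000e-01 -9.36000e-01  2.50000e-01 -1.29473e+02]
```

View pics/o.png

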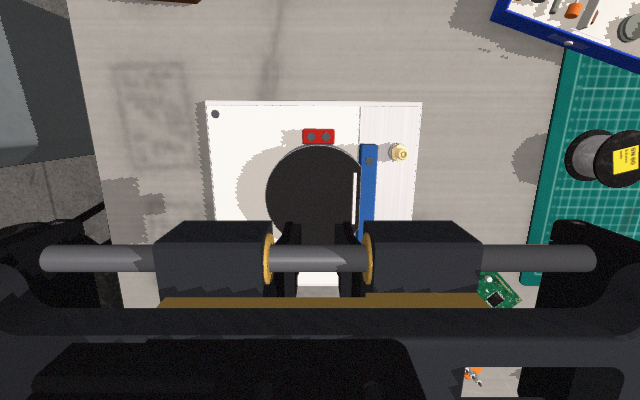

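The disc sits at (315,192) with its white line parallel to the bar and the rim at the stop. Measuring the line angle and the gaps numerically.

```bash
python3 - <<'E'
from fit import *
w=dict(np.load('/tmp/wrist.npz'))
r,yaw,d,_,n=fit(w,(245,361,140,222),39,(345,361,165,230));print(r,yaw,d,n)
b=edges(w,'b',(357,382,138,240),28);print(b)
e=edges(w,'r',(295,340,120,150),28);print(e)
y=-0.2635;ex=np.array([np.cos(y),np.sin(y)]);ey=np.array([-ex[1],ex[0]])
c=r[:2];B=np.array(b[1]);E=np.array(e[1])
print('gap flat-bar',np.sort(B@ex)-(c@ex+40),'stop',np.sort(E@ey)-(c@ey+50))
# white line angle from right/left border crossings at subpixel
f=w['frame'].min(2).astype(float);h=cv2.cvtColor(w['frame'],cv2.COLOR_BGR2HSV)
P=[]
for v in range(176,222):
    row=f[v,350:360]-60;row[row<0]=0
    if row.max()>80:P.append((350+(row*np.arange(10)).sum()/row.sum(),v))
X=np.array([ray(w,u,v,39)[:2] for u,v in P],np.float32);l=cv2.fitLine(X,cv2.DIST_HUBER,0,.01,.01).ravel();s=np.sign(l[1]);print('line yaw',np.arctan2(-l[0]*s,l[1]*s),len(P))
m=((h[...,0]>95)&(h[...,0]<125)&(h[...,1]>120))
X=np.array([ray(w,370+np.nonzero(m[v,370:390])[0][-1],v,28)[:2] for v in range(150,218)],np.float32);l=cv2.fitLine(X,cv2.DIST_HUBER,0,.01,.01).ravel();s=np.sign(l[1]);print('bar back yaw',np.arctan2(-l[0]*s,l[1]*s))
t=dict(np.load('/tmp/top.npz'));cv2.imwrite('pics/p.png',cv2.resize(t['frame'][175:285,225:340],None,fx=5,fy=5,interpolation=cv2.INTER_CUBIC))
s=dict(np.load('/tmp/scene.npz'));cv2.imwrite('pics/q.png',cv2.resize(s['frame'][195:290,250:400],None,fx=5,fy=5,interpolation=cv2.INTER_CUBIC))
E
```

```text
[ 510.52151079 -263.93203764   48.52383157] -0.2716617 33.97711416715139 127
(((557.08935546875, -274.14874267578125), (95.0182876586914, 16.94651222229004), 75.896728515625), [[537.2999877929688, -318.20001220703125], [553.7000122070312, -322.29998779296875], [576.9000244140625, -230.10000610351562], [560.4000244140625, -226.0]])
(((524.8401489257812, -209.1009521484375), (12.69168758392334, 28.791751861572266), 75.25070190429688), [[509.29998779296875, -211.60000610351562], [537.0999755859375, -218.89999389648438], [540.4000244140625, -206.60000610351562], [512.5, -199.3000030517578]])
gap flat-bar [-1.72290841e+00 -1.10923176e-02  1.52754753e+01  1.68907585e+01] stop [ 0.20759422  0.40039271 12.91653325 13.13537268]
line yaw -0.25187585 46
bar back yaw -0.26422054
```

View pics/q.png

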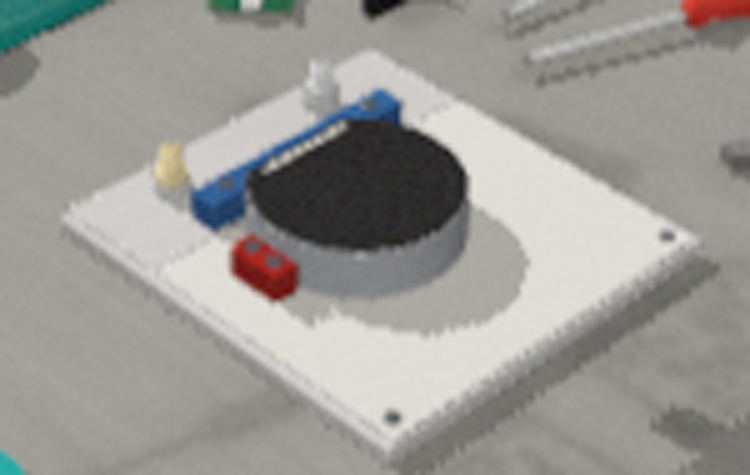

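The measured gaps at bar and stop are within the noise of zero. Line and bar yaw agree, the adapters are untouched and the tool is clear. Handing in.

```bash
python3 -c "
from cell import arm; print(arm.hand_in())"
```

```text
the job is handed in; nothing more can be done
None
```

I turned the disc until its flat faced the bar, pressed it home with an estimated 8 N for about 1.5 s, slid it to the red end stop and let go; it looked flush on the bar and against the stop to within camera accuracy, no reading I saw exceeded 25 N, and I handed the job in at about 26 s (no verdict returned).

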